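Put the brass fittings away by kind

ROBOT

A 6-joint arm with a two-finger parallel gripper is mounted at the origin on the work surface. World frame = base frame: x ahead of the robot, y to its left, z up, the work surface at z = 0. Lengths are in mm, angles in degrees, forces in N, time in s.
With the tool pointing down it reaches from about 300 to 850 mm from the base axis. Payload 4.2 kg.
Tool frame: the origin (TCP) lies on the centre line of the jaws, within the pads' length; the fingertips stand 11 mm ahead of it and the grasp point (between the pads) lies 8 mm behind it; z points along the fingers, y is the line along which they close (so a half turn about z gives the same grasp; the last joint's range is limited). The gripper opens to 91 mm and grips with 3 to 60 N. Pads are 32 mm wide; open, the fingers measure 118 mm over their backs; the gripper's body (76 mm by 178 mm) begins 60 mm behind the grasp point.
Start: joints at [64.687, 18.312, 89.639, -0, 72.044, -1.146], TCP at [235.412, 524.62, 194.876] pointing down, gripper open.
Joint ranges: [-177.97, 177.97], [-48.28, 115.42], [12.27, 149.76], [-77.06, 257.06], [2.81, 150.46], [-146.56, 146.56]. Speed limits (degrees/s): [147.25, 147.25, 180, 180, 180, 180].

INTERFACE

Orientations are given as [roll, pitch, yaw] about the fixed x, y, z axes, in that order (R = Rz(yaw) Ry(pitch) Rx(roll)).
In Python, from workcell import env, grab_frame, camera_model, models gives the robot as it stands.
- The arm moves only by the shell command python3 -m crank 'ROWS' [FORCE]. ROWS is text: rows parted by semicolons, each of 7 numbers parted by spaces: the closure, from -1 (fully open) to 1 (shut), so that 0 is half open, then the shift along the tool's x, y, z in mm, then the turn, a rotation vector about the tool's x, y, z in degrees. A call has 1 to 10 rows; each row shifts and turns the commanded pose from where the row before left it, along the tool's axes as they then stand; what a row does not reach is not made up. A row lasts 1/8 s, in which the tool goes at most 62.5 mm and 10.7 degrees, less where a joint would pass 70% of its speed; a pose out of reach is approached as far as the arm can. A call is refused whole if a number of a shift passes 62.5 or a number of a turn 10.7, either way. A call with a gripper value outside its range is refused whole. The fingers move at their own pace and stop on an object; FORCE is the grip in N (left out, the last holds). Time passes only in rows, so rows that do not move let the fingers close. It gives the time, the measured TCP pose, the force, the opening and the grip force at its end, in the units of the state.
- env.state(): the state, without advancing time (a new reading comes with each control period).
- grab_frame(name): name is "side" or "top" or "wrist"; returns the picture (480x640x3 uint8, blue, green, red); there is no depth.
- camera_model(name): a dict with "K" (3x3 intrinsics, pixels), "R" (3x3) and "t" (3): a world point X has camera coordinates R X + t; the wrist camera has in their place "mount" (4x4, takes a point from camera to tool coordinates, whose origin is the TCP and whose axes are the flange's). Camera axes: x right, y down, z forward; pixel columns grow to the right and rows downward; lengths in mm; the calibration is good to about 2 mm. A picture is of the moment at which its call begins: read the wrist's pose just before it. camera_model takes no time and is no camera call.
- env.job_done(): hands the job in; it is judged then, once.
Trained networks look in the newest picture that a camera, given by its name, has taken for a name from the list of things; names that differ only in an ending like _2 or _b are one class to them, and where a whole thing is asked for, a point or a joint stands for the part that bears it (a point fixed in the world has none). Each returns a list of dicts, best first, with "p" (0 to 1); they miss things now and then, are a little off and sometimes report something else, mostly with a low value. They report only what shows in the picture. A call takes as long as a camera call. They do not tell look-alikes from the thing itself.
- models.search_frame(name, camera): "point" ([x, y, z] in mm, in world coordinates, good to about 4 mm: the middle of the surface that is visible of it).
The state is a dict: "time_s": time; "qpos": joint angles; "qvel": joint speeds; "effort": joint torques, N m; "ee_pos": TCP position; "ee_rot": TCP orientation; "force": force on the tool from outside, world axes, zero at the start; "torque": the same for the moment, N m; "gripper_width": finger opening in mm; "gripper_force": force on a finger pad.
Only numpy, scipy, OpenCV 4.12 (cv2) and the standard library are available. Lean on these libraries where they do the work, as an engineer would, in place of code of your own. Each camera call takes 0.05 s, during which the arm holds its last target. There are 200 camera calls.

TASK

Put the four brass fittings away in the blue trays, each set down upright in the middle of its own tray: the hose tail (thin barbed stem) in the tray with the red mat, the domed end cap in the yellow one, the tee in the green one and the hexagon union in the white one. Leave the two steel fittings standing where they are.

Things in the scene. Friction and masses are not known exactly. Their poses are not given: they have to be found in the camera images.
- tail_c (a point): Brass hose tail, about 160 g, 56 mm tall: a hexagon foot 38 mm across flats and 20 mm high, with a thin round barbed stem of 22 mm diameter above it, small dark bore on top. Grip it by the stem, above the foot. Point: on its upright axis, half-way up (28 mm above its underside); z is up. Stands on the bench, turned any way.
- cap_c (a point): Brass end cap, about 240 g: a plain knurled round body, 44 mm diameter, 56 mm tall, straight-sided up to 42 mm, domed on top. Point: on its upright axis, half-way up (28 mm above its underside); z is up. Stands on the bench, turned any way.
- tee_c (a point): Brass tee, about 200 g, 56 mm tall: upright pipe of 26 mm diameter with round collars at foot (36 mm wide, 12 high) and top (32 wide, 10 high); one side branch, 26 mm diameter, at mid-height, reaching 34 mm from the axis along its +x. Grip across its y axis (fingers beside the branch). Point: on its upright axis, half-way up (28 mm above its underside); z is up. Stands on the bench, turned any way.
- union_c (a point): Brass hexagon union, about 220 g, 56 mm tall: a hexagon body 34 mm across flats (39 mm over the corners) and 42 mm high, with a short round threaded neck of 27 mm diameter above it and a wide dark bore on top. Two opposite flats face its +x and -x, the others lie 60 degrees on. Point: on its upright axis, half-way up (28 mm above its underside); z is up. Stands on the bench, turned any way.
- steel_tail_c (a point): Steel-grey twin of the hose tail, about 150 g, to be left alone; 56 mm tall: a hexagon foot 38 mm across flats and 20 mm high, with a thin round barbed stem of 22 mm diameter above it, small dark bore on top. Point: on its upright axis, half-way up (28 mm above its underside); z is up. Stands on the bench, turned any way.
- steel_union_c (a point): Steel-grey twin of the hexagon union, about 210 g, to be left alone; 56 mm tall: a hexagon body 34 mm across flats (39 mm over the corners) and 42 mm high, with a short round threaded neck of 27 mm diameter above it and a wide dark bore on top. Point: on its upright axis, half-way up (28 mm above its underside); z is up. Stands on the bench, turned any way.
- tray_red: Shallow square blue tray with a red mat in it, fixed to the bench: 80 mm square outside, 72 mm inside, rim 13 mm high, mat surface 5 mm above the bench. Origin: centre of its underside, on the bench; z up, x and y along its sides (turned up to 17 degrees).
- tray_yellow: Shallow square blue tray with a yellow mat in it, fixed to the bench: 80 mm square outside, 72 mm inside, rim 13 mm high, mat surface 5 mm above the bench. Origin: centre of its underside, on the bench; z up, x and y along its sides (turned up to 17 degrees).
- tray_green: Shallow square blue tray with a green mat in it, fixed to the bench: 80 mm square outside, 72 mm inside, rim 13 mm high, mat surface 5 mm above the bench. Origin: centre of its underside, on the bench; z up, x and y along its sides (turned up to 17 degrees).
- tray_white: Shallow square blue tray with a white mat in it, fixed to the bench: 80 mm square outside, 72 mm inside, rim 13 mm high, mat surface 5 mm above the bench. Origin: centre of its underside, on the bench; z up, x and y along its sides (turned up to 17 degrees).
Mind the look-alikes: they are no part of the job. Leave any pink or purple look-alike of the part that bears tail_c alone.

How it is judged:
By the outcome, as a careful person would: the job done as asked, in the order asked, and still so for the second after the job is handed in, with the robot touching nothing.
It also fails if it takes over 104 s, if anything falls off the work surface, if the arm or the gripper's body presses on something with over 40 N, if the wrist force passes 120 N, or if a joint passes its speed limit or range.

## Working session

There is one attempt and no reset: what is moved stays moved. The work goes in short steps, Python scripts to look and compute and a shell command to move; the robot and the scene stay as the last step left them, time stands still between calls to the robot, and variables do not carry over. Pictures are saved under pics/ and viewed, at most 17 in all, crops included, and the job is handed in when it is done.

```bash
mkdir -p pics; ls; python3 - <<'E'
from workcell import env, grab_frame, camera_model, models
import cv2
for n in ("top","side"):
    cv2.imwrite(f"pics/{n}0.png",grab_frame(n))
    m=camera_model(n); print(n,m["K"],m["R"],m["t"])
print(camera_model("wrist"))
s=env.state();print(s["time_s"],s["ee_pos"],s["ee_rot"],s["gripper_width"])
E
```

```text
pics
top [[464.12528735   0.         313.79989425]
 [  0.         464.12528735 239.08503316]
 [  0.           0.           1.        ]] [[-0.00892391 -0.99906358  0.04233584]
 [-0.9888604   0.00252625 -0.1488245 ]
 [ 0.14857819 -0.04319234 -0.98795695]] [ -8.67284129 485.07075583 744.7273737 ]
side [[531.38999563   0.         317.98110108]
 [  0.         531.38999563 245.75108355]
 [  0.           0.           1.        ]] [[ 0.72218281 -0.69168068  0.00546091]
 [-0.49168352 -0.51888702 -0.6992879 ]
 [ 0.48651753  0.50232867 -0.71481928]] [-348.51674033  261.59387701  960.75851735]
{'K': array([[413.54180464,   0.        , 317.21817017],
       [  0.        , 413.54180464, 236.67849925],
       [  0.        ,   0.        ,   1.        ]]), 'mount': array([[ 6.02617715e-04, -9.56012819e-01, -2.93324268e-01,
         8.48499574e+01],
       [ 9.99999759e-01,  4.74594897e-04,  5.07625112e-04,
        -5.50404548e-01],
       [-3.46085914e-04, -2.93324503e-01,  9.56012875e-01,
        -1.89284542e+02],
       [ 0.00000000e+00,  0.00000000e+00,  0.00000000e+00,
         1.00000000e+00]])}
0.1 [235.20779635 524.16353744 194.1088076 ] [-1.79909704e+02 -1.20375266e-03  1.55833812e+02] 91.67429527316743
```

View pics/top0.png

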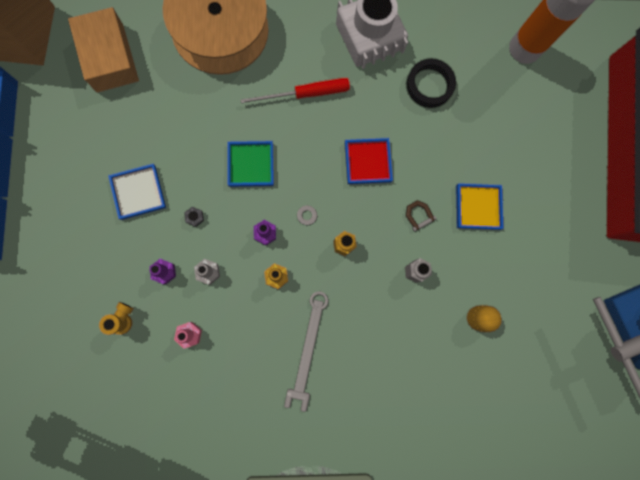

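View pics/side0.png

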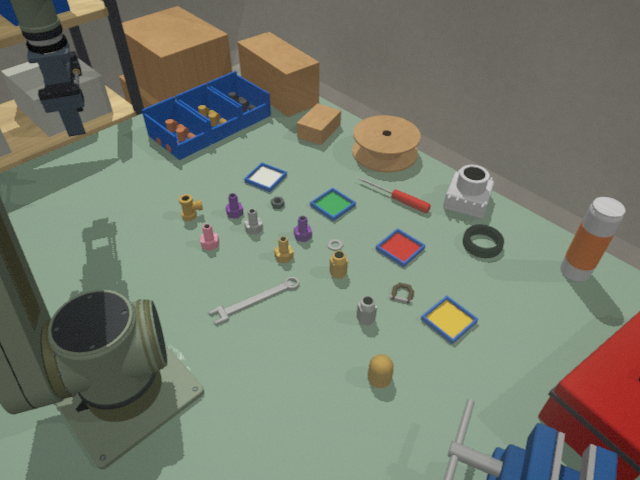

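The top view shows the following:

- **Brass parts:** tail (277,275), union (346,242), cap (485,319), tee (115,322).
- **Look-alikes to leave:** steel tail (206,271), steel union (419,270), purple tails (265,232) and (162,271), pink tail (188,335).
- **Trays:** white (137,192), green (251,164), red (369,161), yellow (480,207).

Brass is the orange-yellow colour, so the tail at (277,275) is the target. I'll confirm that in a crop.

```bash
cat > h.py <<'E'
import numpy as np, cv2
from scipy.spatial.transform import Rotation as Ro
from workcell import env, grab_frame, camera_model, models
def cam(n):
    m=camera_model(n)
    if n!="wrist": return m["K"],m["R"],m["t"]
    s=env.state(); T=np.eye(4); T[:3,:3]=Ro.from_euler('xyz',s["ee_rot"],degrees=True).as_matrix(); T[:3,3]=s["ee_pos"]
    W=np.linalg.inv(T@m["mount"]); return m["K"],W[:3,:3],W[:3,3]
def ray(c,uv,z):
    K,R,t=c; d=R.T@np.linalg.inv(K)@[*uv,1]; o=-R.T@t
    return o+d*(z-o[2])/d[2]
def proj(c,X):
    K,R,t=c; p=K@(R@np.asarray(X,float)+t); return p[:2]/p[2]
def blobs(img,lo,hi,amin=60):
    h=cv2.cvtColor(img,cv2.COLOR_BGR2HSV); m=cv2.inRange(h,lo,hi)
    n,l,s,c=cv2.connectedComponentsWithStats(m)
    return [(c[i],s[i],(l==i)) for i in range(1,n) if s[i,4]>=amin]
def rel(X):  # world displacement -> current tool axes
    s=env.state(); return Ro.from_euler('xyz',s["ee_rot"],degrees=True).as_matrix().T@(np.asarray(X)-s["ee_pos"])
E
python3 - <<'E'
from h import *
im={n:cv2.imread(f"pics/{n}0.png") for n in("top","side")}
B=[("red",(0,200,90),(4,255,255)),("yel/brass",(14,150,80),(28,255,255)),("green",(50,200,60),(70,255,255))]
for n in im:
  c=cam(n)
  for k,lo,hi in B:
    for ce,s,l in blobs(im[n],lo,hi):
      print(n,k,ce.round(1),s[4],"z5",ray(c,ce,5)[:2].round(),"z28",ray(c,ce,28)[:2].round())
c=cam("top")
for k,uv in dict(tail=(278,273),union=(347,240),tee=(109,324),stail=(203,270),sunion=(424,269),pt=(264,230)).items(): print(k,ray(c,uv,56).round())
print("white",ray(c,(137,192),5).round())
cv2.imwrite("pics/c1.png",cv2.resize(im["top"][195:295,225:385],None,fx=5,fy=5,interpolation=3))
E
```

```text
top red [322.6  87.4] 606 z5 [773. -32.] z28 [761. -30.]
top red [368.2 160.3] 1211 z5 [ 633. -113.] z28 [ 626. -109.]
top yel/brass [479.6 206. ] 1372 z5 [ 549. -312.] z28 [ 544. -302.]
top yel/brass [344.1 243.2] 270 z5 [482. -66.] z28 [479. -63.]
top yel/brass [275.8 276. ] 375 z5 [426.  53.] z28 [424.  52.]
top yel/brass [117.2 319.8] 521 z5 [354. 319.] z28 [354. 310.]
top yel/brass [484.1 318.1] 677 z5 [ 350. -307.] z28 [ 351. -298.]
top green [257.6 160.3] 551 z5 [632.  86.] z28 [625.  85.]
side red [626.6 425.4] 299 z5 [ 589. -656.] z28 [ 571. -655.]
side red [631.1 445.9] 97 z5 [ 559. -677.] z28 [ 542. -675.]
side red [627.1 472.9] 96 z5 [ 510. -692.] z28 [ 494. -690.]
side yel/brass [449.5 318.6] 808 z5 [ 553. -310.] z28 [ 536. -317.]
tail [427.  48.  56.]
union [480. -65.  56.]
tee [348. 312.  56.]
stail [432. 168.  56.]
sunion [ 432. -191.   56.]
pt [497.  71.  56.]
white [574. 296.   5.]
```

View pics/c1.png

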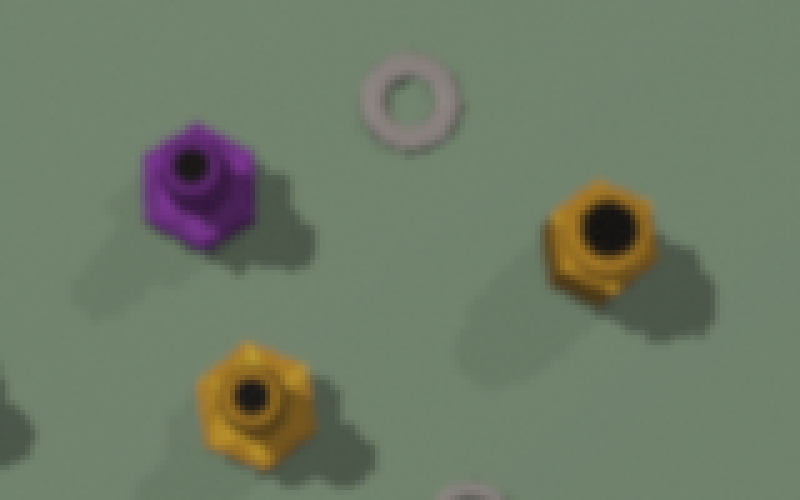

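The crop shows the brass tail with its bore at px (275.2,274.2), the brass union with its bore at (346.8,240.6), and the purple tail clearly a different colour. The two-view positions are plausible, so I'm moving to hover over the tail.

```bash
python3 -m crank '-0.1 -40.5 -39.2 8 0 0 0;-0.1 -40.5 -39.2 8 0 0 0;-0.1 -40.5 -39.2 8 0 0 0;-0.1 -40.5 -39.2 8 0 0 0;-0.1 -40.5 -39.2 8 0 0 0;-0.1 -40.5 -39.2 8 0 0 0;-0.1 -40.5 -39.2 8 0 0 0;-0.1 -40.5 -39.2 8 0 0 0;-0.1 -40.5 -39.2 8 0 0 0;-0.1 0 0 0 0 0 0' 20
cat > w.py <<'E'
from h import *
import sys
c=cam("wrist"); i=grab_frame("wrist"); cv2.imwrite(f"pics/{sys.argv[1]}.png",i)
s=env.state(); print(s["time_s"],s["ee_pos"].round(1),s["ee_rot"].round(1),s["qpos"].round(),s["gripper_width"])
np.savez(f"pics/{sys.argv[1]}.npz",K=c[0],R=c[1],t=c[2])
E
python3 w.py w1
```

```text
time_s: 1.35
ee_pos: [423.9, 50.5, 122.1]
ee_rot: [-179.9, -0.1, 155.5]
force: [-0.0, 0.5, -0.1]
gripper_width: 50.1
gripper_force: 0.0
1.4 [423.4  52.3 122.3] [-1.800e+02 -1.000e-01  1.556e+02] [  5.   9. 114.   0.  57. -60.] 50.00796859042439
```

View pics/w1.png

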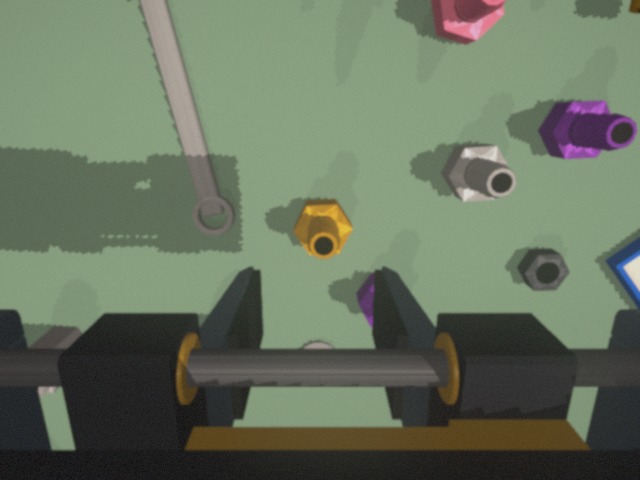

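The wrist view shows the tail bore top at px (324,244), between the finger tips at about x 257 and 380. The steel tail is at (500,182), and the purple tail is behind the fingers.

```bash
python3 - <<'E'
from h import *
c=cam("wrist"); X=ray(c,(324,244),56); print(X.round(1)); print("top",ray(cam("top"),(275.2,274.2),56).round(1))
X[2]=34; print("rel",rel(X).round(1)); print("rel red tray",rel([633,-113,39]).round(1))
print(proj(c,[*env.state()["ee_pos"][:2],56]))
E
```

```text
[423.6  56.5  56. ]
top [424.8  52.4  56. ]
rel [ 1.4  4.  88.3]
rel red tray [-259.3  -63.8   83. ]
[317.89484364 246.25334366]
```

```bash
python3 -m crank '-0.1 0.5 2.5 30 0 0 0;-0.1 0 0 34 0 0 0;-0.1 0 0 18 0 0 0;-0.1 0 0 5 0 0 0;0.6 0 0 0 0 0 0;0.9 0 0 0 0 0 0;0.9 0 0 0 0 0 0;0.9 0 0 0 0 0 0' 25
```

```text
time_s: 2.4
ee_pos: [425.5, 55.8, 37.4]
ee_rot: [179.9, 0.2, 155.9]
force: [-2.7, -4.1, 16.6]
gripper_width: 13.2
gripper_force: 7.6
```

```bash
python3 w.py w2; python3 -c "
from h import *
s=env.state(); print(s['force'],s['gripper_force'],s['qvel'])
i=grab_frame('side'); a=cv2.imread('pics/w2.png')[120:420,120:520]
b=cv2.resize(i[150:300,180:380],(400,300)); cv2.imwrite('pics/j2.png',np.hstack([a,b]))"
```

```text
2.45 [425.1  55.1  37.7] [-180.     0.2  155.9] [  6.  15. 121.  -0.  44. -60.] 9.125943985192885
[-5.05628455 -8.72670196 23.14242012] 11.360502102434111 [-0.53231632 -0.73018253  0.02191472 -2.54734498  2.17090363 -0.07675543]
```

View pics/j2.png

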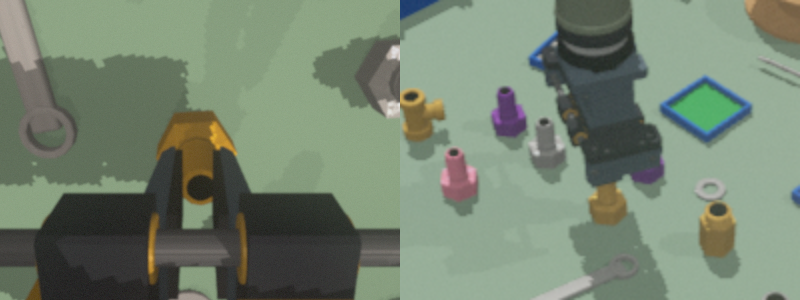

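The jaws have closed below the stem's width and the force is rising, so the pads aren't holding the stem properly. I'm opening, backing off and measuring the offset.

```bash
python3 -m crank '-0.1 0 0 -1 0 0 0;-0.1 0 0 -1 0 0 0;-0.1 0 0 0 0 0 0;-0.1 0 0 -20 0 0 0;-0.1 0 0 -30 0 0 0;-0.1 0 0 0 0 0 0'; python3 w.py w3;python3 - <<'E'
from h import *
d=np.load('pics/w2.npz'); print("expected bore in w2",proj((d['K'],d['R'],d['t']),[424.2,54.5,56]), "seen ~(320,307)")
i=cv2.imread('pics/w3.png')[100:400,120:520]
t=grab_frame('top'); b=cv2.resize(t[225:315,217:337],(400,300)); cv2.imwrite('pics/j3.png',np.hstack([i,b]))
E
```

```text
time_s: 3.25
ee_pos: [425.7, 56.2, 89.3]
ee_rot: [179.9, 0.2, 155.8]
force: [-0.4, -0.2, -0.9]
gripper_width: 49.9
gripper_force: 0.0
3.3 [424.5  56.1  88.1] [1.799e+02 1.000e-01 1.558e+02] [  6.  11. 117.   0.  52. -60.] 50.059477527900995
expected bore in w2 [314.4966155  303.70325186] seen ~(320,307)
```

View pics/j3.png

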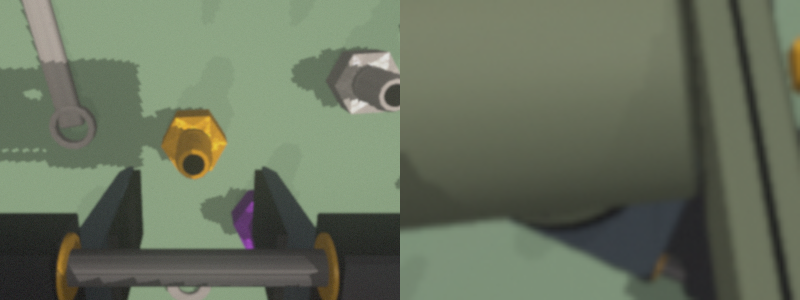

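```bash
python3 - <<'E'
from h import *
i=cv2.imread('pics/w2.png')[215:365,220:420]; cv2.imwrite('pics/z2.png',cv2.resize(i,None,fx=4,fy=4,interpolation=cv2.INTER_CUBIC))
d=np.load('pics/w2.npz'); c=(d['K'],d['R'],d['t'])
s=np.array([425.3,55.5,37]); R=Ro.from_euler('xyz',[180,0,155.8],degrees=True).as_matrix()
for z in(-11,0,8,27): print(z,[((proj(c,s+R@[x,y,z*1.0*-1 if 0 else -z])-[220,215])*4).round().tolist() for x in(-16,16) for y in(-11,11)])
d=np.load('pics/w3.npz'); print(ray((d['K'],d['R'],d['t']),(313,264),56))
E
```

```text
-11 [[307.0, 366.0], [471.0, 366.0], [304.0, 140.0], [476.0, 140.0]]
0 [[303.0, 406.0], [476.0, 406.0], [300.0, 170.0], [480.0, 170.0]]
8 [[300.0, 437.0], [479.0, 437.0], [296.0, 193.0], [484.0, 193.0]]
27 [[292.0, 521.0], [488.0, 522.0], [287.0, 257.0], [494.0, 257.0]]
[424.5287245   53.72951979  56.        ]
```

View pics/z2.png

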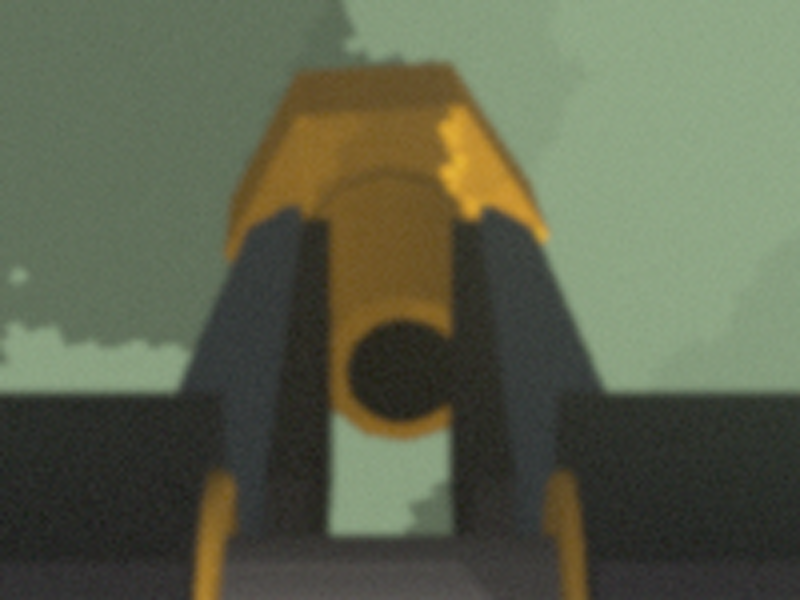

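The pads were flanking the stem, centred in x, but the tool was pressing down on the foot as they closed. I'll regrip about 6 mm higher, with a small y correction.

```bash
python3 -m crank '-0.1 0 -1.5 30 0 0 0;-0.1 0 0 16 0 0 0;-0.1 0 0 0 0 0 0;0.3 0 0 0 0 0 0;0.45 0 0 0 0 0 0;0.52 0 0 0 0 0 0;0.52 0 0 0 0 0 0' 20
```

```text
time_s: 4.22
ee_pos: [423.7, 54.7, 42.1]
ee_rot: [180.0, 0.0, 155.8]
force: [0.4, -0.5, 0.2]
gripper_width: 22.0
gripper_force: 0.0
```

```bash
python3 -m crank '0.6 0 0 0 0 0 0;0.6 0 0 0 0 0 0;0.65 0 0 0 0 0 0;0.65 0 0 0 0 0 0'; python3 -m crank '0.75 0 0 0 0 0 0;0.75 0 0 0 0 0 0;0.75 0 0 0 0 0 0'
```

```text
time_s: 4.72
ee_pos: [423.5, 54.6, 41.8]
ee_rot: [180.0, 0.0, 155.8]
force: [-0.2, 0.3, 0.8]
gripper_width: 16.2
gripper_force: 0.0
time_s: 5.1
ee_pos: [423.5, 54.6, 41.9]
ee_rot: [180.0, 0.0, 155.8]
force: [-0.2, 0.2, 0.0]
gripper_width: 11.5
gripper_force: 0.0
```

```bash
python3 -m crank '1 0 0 0 0 0 0;1 0 0 0 0 0 0;1 0 0 0 0 0 0;1 0 0 0 0 0 0'; python3 w.py w4; python3 - <<'E'
from h import *
i=cv2.imread('pics/w4.png')[200:380,200:440]; cv2.imwrite('pics/z4.png',cv2.resize(i,None,fx=3,fy=3,interpolation=cv2.INTER_CUBIC))
E
```

```text
time_s: 5.6
ee_pos: [423.5, 54.6, 41.9]
ee_rot: [180.0, 0.0, 155.8]
force: [0.0, 0.2, -0.2]
gripper_width: 0.4
gripper_force: 0.0
5.65 [423.5  54.6  41.8] [180.    0.  155.8] [  6.  15. 121.   0.  44. -60.] 0.4002465033635289
```

View pics/z4.png

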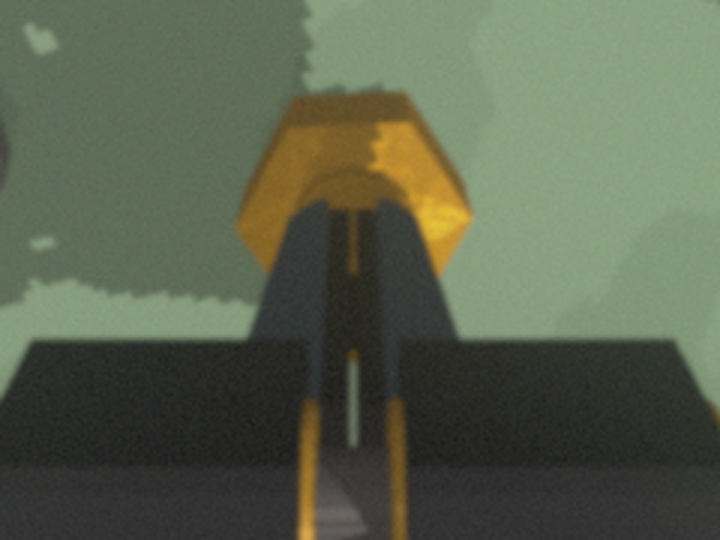

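The gripper shut fully (0.4 mm) with zero force while the 22 mm stem stood between the pads. In this simulation the stem doesn't stop the fingers, so the advised stem grip can't hold. The foot did react earlier, so I'll grip the hexagon foot across its flats. Its corners point along tool y in this view, so that needs a +27° turn.

```bash
python3 -m crank '-0.23 0 0 0 0 0 0;-0.23 0 0 0 0 0 0;-0.23 0 0 0 0 0 0;-0.23 0 0 0 0 0 9;-0.23 0 0 0 0 0 9;-0.23 0 0 0 0 0 9;-0.23 0 0 0 0 0 0' 30; python3 -m crank '-0.23 0 0 14 0 0 0;-0.23 0 0 9 0 0 0;-0.23 0 0 0 0 0 0;0.1 0 0 0 0 0 0;0.4 0 0 0 0 0 0;0.4 0 0 0 0 0 0;0.4 0 0 0 0 0 0;0.4 0 0 0 0 0 0'
```

```text
time_s: 6.52
ee_pos: [423.5, 54.6, 41.8]
ee_rot: [180.0, -0.0, 128.9]
force: [0.0, 1.1, 0.5]
gripper_width: 56.2
gripper_force: 0.0
time_s: 7.52
ee_pos: [423.5, 54.6, 18.9]
ee_rot: [180.0, 0.0, 128.8]
force: [-0.2, 0.0, 0.2]
gripper_width: 27.5
gripper_force: 0.0
```

The jaws now read 27.5 mm at foot height, again without force. I'll check from the side where the tail is relative to the fingers, and whether the finger geometry matches the wrist calibration.

```bash
python3 w.py w5; python3 - <<'E'
from h import *
m=camera_model("wrist"); M=np.linalg.inv(m["mount"])
def pt(p): q=m["K"]@(M@[*p,1])[:3]; return (q[:2]/q[2]).round().tolist()
for x in(-16,0,16): print(x,[pt((x,s*25,z)) for s in(-1,1) for z in(11,-20)])
a=cv2.imread('pics/w5.png')[200:400,180:460]; a=cv2.resize(a,None,fx=400/280,fy=400/280)
s=grab_frame('side'); c=cam('side'); u,v=proj(c,[424,55,30]).astype(int); print(u,v)
b=cv2.resize(s[v-40:v+40,u-56:u+56],(400,286)); cv2.imwrite('pics/j5.png',np.hstack([a,b[:a.shape[0]]]))
E
```

```text
7.575 [423.5  54.6  18.9] [180.    0.  128.8] [  6.  17. 122.   0.  41. -33.] 27.44773305406933
-16 [[272.0, 307.0], [265.0, 337.0], [366.0, 307.0], [373.0, 337.0]]
0 [[271.0, 279.0], [264.0, 306.0], [367.0, 279.0], [375.0, 306.0]]
16 [[270.0, 250.0], [263.0, 273.0], [368.0, 250.0], [376.0, 273.0]]
281 247
```

View pics/j5.png

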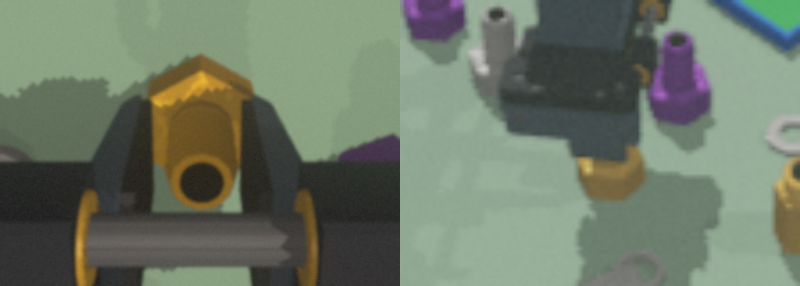

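```bash
python3 -m crank '0.5 0 0 0 0 0 0;0.5 0 0 0 0 0 0;0.5 0 0 0 0 0 0' 20;  python3 -m crank '0.7 0 0 0 0 0 0;0.7 0 0 0 0 0 0;0.7 0 0 0 0 0 0';
```

```text
time_s: 8.0
ee_pos: [423.9, 54.8, 19.0]
ee_rot: [179.9, 0.0, 128.8]
force: [1.4, -0.2, 0.5]
gripper_width: 22.2
gripper_force: 0.8
time_s: 8.38
ee_pos: [423.8, 54.7, 19.0]
ee_rot: [180.0, 0.0, 128.8]
force: [1.1, 0.6, 1.2]
gripper_width: 21.4
gripper_force: 20.0
```

The fingers now hold 21.4 mm at 20 N, which is the stem diameter, and the side view shows the tips ending above the foot. So the real fingertips are roughly 25–30 mm higher than the stated geometry suggests: my earlier closes happened above the stem, and the stem isn't a ghost after all. Lifting now.

```bash
python3 -m crank '1 0 0 0 0 0 0;1 0 0 -5 0 0 0;1 0 0 -25 0 0 0;1 0 0 -30 0 0 0;1 0 0 0 0 0 0' 30; python3 w.py w6; python3 - <<'E'
from h import *
a=cv2.imread('pics/w6.png')[200:400,180:460]; a=cv2.resize(a,None,fx=400/280,fy=400/280)
s=grab_frame('side'); c=cam('side'); u,v=proj(c,[424,55,70]).astype(int); print(u,v)
b=cv2.resize(s[v-40:v+40,u-56:u+56],(400,286)); cv2.imwrite('pics/j6.png',np.hstack([a,b[:a.shape[0]]]))
print(rel([633,-113,0]).round(), rel([549,-312,0]).round())
m=camera_model("wrist"); M=np.linalg.inv(m["mount"])
def pt(p): q=m["K"]@(M@[*p,1])[:3]; return (q[:2]/q[2]).round().tolist()
print([pt((0,0,z)) for z in(0,-20,-40)])
E
```

```text
time_s: 9.0
ee_pos: [424.3, 54.6, 80.2]
ee_rot: [179.8, 0.1, 128.8]
force: [0.5, 0.7, -1.5]
gripper_width: 21.3
gripper_force: 30.0
9.05 [423.2  54.5  79. ] [180.    0.  128.8] [  6.  12. 118.  -0.  50. -33.] 21.253829023096774
280 234
[-263.   59.   78.] [-365. -131.   78.]
[[319.0, 287.0], [319.0, 306.0], [320.0, 328.0]]
```

View pics/j6.png

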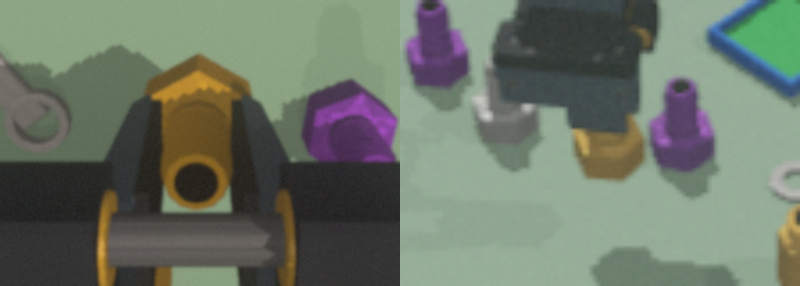

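The tail is held and lifted (force −1.5 N, which is its weight), and its bore is at px (318,328) as predicted. I'll refine the tray centres from the stored top and side pictures before carrying it over.

```bash
python3 - <<'E'
from h import *
im={n:cv2.imread(f"pics/{n}0.png") for n in("top","side")}
g={"red":[632,-113],"yel":[549,-312],"green":[630,90],"white":[574,296]}
for k,p in g.items():
  for n in im:
    c=cam(n); u=proj(c,[*p,5]).round().astype(int); h=cv2.cvtColor(im[n],cv2.COLOR_BGR2HSV)
    lab=im[n].astype(int); ref=np.median(lab[u[1]-3:u[1]+4,u[0]-3:u[0]+4].reshape(-1,3),0)
    q=lab/np.linalg.norm(lab,axis=2,keepdims=True).clip(1); m=(np.abs(q-ref/np.linalg.norm(ref)).max(2)<.12)&(lab.sum(2)>.55*ref.sum())
    _,l=cv2.connectedComponents(m.astype(np.uint8)); m=(l==l[u[1],u[0]])
    ys,xs=np.nonzero(m); W=np.array([ray(c,q,5)[:2] for q in zip(xs,ys)]).astype(np.float32)
    print(k,n,len(xs),W.mean(0).round(1),cv2.minAreaRect(W))
E
```

```text
red top 1246 [ 633.4 -112.7] ((633.6050415039062, -112.64250183105469), (64.60787200927734, 65.87843322753906), 2.7384963035583496)
red side 556 [ 637.5 -109. ] ((638.0440063476562, -108.64068603515625), (62.06606674194336, 65.00626373291016), 3.1064226627349854)
yel top 1313 [ 549.1 -311.9] ((549.4072875976562, -311.9446105957031), (65.79120635986328, 66.89913177490234), 88.16096496582031)
yel side 875 [ 553.1 -309. ] ((553.6395263671875, -308.4138488769531), (68.06199645996094, 64.57242584228516), 87.7210464477539)
green top 1376 [627.3  99.8] ((627.5931396484375, 99.82298278808594), (66.85160827636719, 67.6373519897461), 1.000522494316101)
green side 445 [631.8 103.3] ((632.1592407226562, 103.71329498291016), (63.52342987060547, 64.917236328125), 1.1774203777313232)
white top 1560 [574.7 296.3] ((574.9937744140625, 296.23809814453125), (69.0463638305664, 70.31549072265625), 15.844759941101074)
white side 409 [579.1 299.6] ((579.14892578125, 300.2852478027344), (66.12501525878906, 66.84107208251953), 16.533920288085938)
```

```bash
python3 -m crank '1 -20 4 -20 0 0 0;1 -50 12 0 0 0 0;1 -53 12 0 0 0 0;1 -53 12 0 0 0 0;1 -47 10 0 0 0 0;1 -35 8 0 0 0 0;1 0 0 0 0 0 0'; python3 w.py w7; python3 -c "
from h import *
print(rel([632.5,-113,24]))"
```

```text
time_s: 9.98
ee_pos: [630.9, -111.6, 95.9]
ee_rot: [-179.9, -0.1, 128.7]
force: [-0.7, 1.1, -1.8]
gripper_width: 21.1
gripper_force: 30.0
10.025 [ 629.3 -110.4   96.1] [-179.8   -0.2  128.8] [-11.  28.  89.   0.  63. -50.] 20.875211226784096
[-4.32181926  1.03205711 72.04160716]
```

```bash
python3 -m crank '1 -3 4 30 0 0 0;1 0 0 30 0 0 0;1 0 0 5 0 0 0;1 0 0 0 0 0 0;1 0 0 0 0 0 0'
```

```text
time_s: 10.65
ee_pos: [636.2, -109.7, 35.2]
ee_rot: [179.9, 0.1, 128.8]
force: [1.0, 0.4, -2.0]
gripper_width: 21.2
gripper_force: 30.0
```

```bash
python3 -m crank '1 0 0 7 0 0 0;1 0 0 2 0 0 0;1 0 0 1 0 0 0;1 0 0 0 0 0 0'
```

```text
time_s: 11.15
ee_pos: [635.4, -109.8, 24.0]
ee_rot: [180.0, -0.0, 128.8]
force: [0.4, 0.1, -0.2]
gripper_width: 21.2
gripper_force: 30.0
```

```bash
python3 -m crank '0.2 0 0 0 0 0 0;0 0 0 0 0 0 0;0 0 0 -5 0 0 0;0 0 0 -35 0 0 0;0 0 0 -40 0 0 0;-0.5 5 -35 0 0 0 0;-0.5 0 -20 0 0 0 0;-0.5 0 0 0 0 0 0'; python3 w.py w8; python3 - <<'E'
from h import *
i=cv2.imread('pics/w8.png'); c=cam('wrist'); print(proj(c,[635,-110,61]),proj(c,[635,-110,5]))
t=grab_frame('top'); u,v=proj(cam('top'),[635,-110,30]).astype(int)
cv2.imwrite('pics/j8.png',np.hstack([cv2.resize(i,(400,300)),cv2.resize(t[v-30:v+30,u-40:u+40],(400,300))]))
E
```

```text
time_s: 12.15
ee_pos: [588.5, -141.1, 103.7]
ee_rot: [-180.0, -0.0, 128.7]
force: [-0.1, -0.0, 0.6]
gripper_width: 68.2
gripper_force: 0.0
12.2 [ 589.4 -140.6  103.6] [180.   -0.  128.8] [-15.  25.  93.   0.  62. -53.] 68.41774511417488
[410.08030855 265.41863522] [393.5503652  237.80839916]
```

View pics/j8.png

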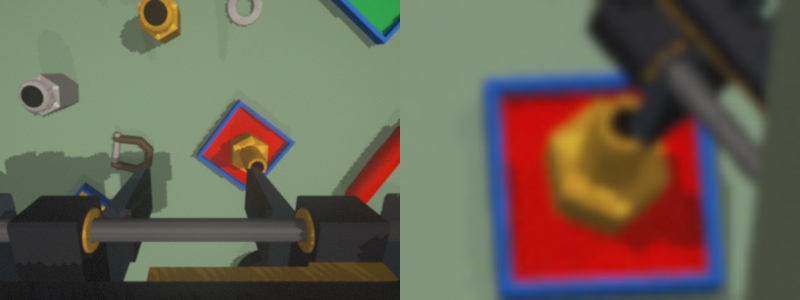

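The tail stands upright inside the red tray, within 2–4 mm of centre: the tray is at (393,238) in the wrist view, matching the prediction. The cap at top px (485,319) is next. It's the only domed brass part.

```bash
python3 -m crank '-0.55 4.5 -47 0 0 0 0;-0.55 4.5 -47 0 0 0 0;-0.55 4.5 -47 0 0 0 0;-0.55 4.5 -47 0 0 0 0;-0.55 4.5 -47 0 0 0 0;-0.55 4.5 -47 0 0 0 0;-0.55 0 0 0 0 0 0'; python3 w.py w9; python3 - <<'E'
from h import *
i=cv2.imread('pics/w9.png'); c=cam('wrist')
for n,img,cc in(("wrist",i,c),("side",cv2.imread('pics/side0.png'),cam("side")),("top",cv2.imread('pics/top0.png'),cam("top"))):
  for ce,s,l in blobs(img,(12,120,60),(30,255,255),150): 
    X=ray(cc,ce,30)
    if np.hypot(X[0]-351,X[1]+300)<50: print(n,ce.round(),s,X.round(1))
print(rel([351,-299,30]))
E
```

```text
time_s: 13.12
ee_pos: [351.6, -297.2, 103.6]
ee_rot: [-180.0, -0.0, 128.6]
force: [0.9, 0.2, -0.6]
gripper_width: 70.8
gripper_force: 0.0
13.175 [ 353.  -296.8  103.7] [180.    0.  128.7] [-42.  13. 112.   0.  55. -80.] 70.97031156923421
wrist [316. 241.] [ 283  202   67   77 4025] [ 351.1 -297.    30. ]
side [381. 364.] [370 355  23  19 305] [ 361.3 -292.7   30. ]
top [484. 318.] [467 306  34  26 722] [ 350.6 -296.8   30. ]
[-0.45994609 -3.01476555 73.72865539]
```

```bash
python3 -m crank '-0.55 0 0 35 0 0 0;-0.55 0 0 35 0 0 0;-0.55 0 0 10 0 0 0;-0.55 0 0 10 0 0 0;-0.55 0 0 0 0 0 0'
```

```text
time_s: 13.8
ee_pos: [353.5, -296.2, 13.9]
ee_rot: [180.0, 0.0, 128.9]
force: [0.7, -0.4, 0.4]
gripper_width: 70.9
gripper_force: 0.0
```

```bash
python3 -m crank '-0.55 0 0 6 0 0 0;-0.2 0 0 4 0 0 0;0.3 0 0 0 0 0 0;0.5 0 0 0 0 0 0;0.5 0 0 0 0 0 0;0.5 0 0 0 0 0 0' 30
```

```text
time_s: 14.55
ee_pos: [352.8, -296.3, 3.9]
ee_rot: [-180.0, 0.0, 128.8]
force: [-1.5, -0.8, 0.6]
gripper_width: 42.9
gripper_force: 30.0
```

```bash
python3 -m crank '1 0 0 -5 0 0 0;1 0 0 -30 0 0 0;1 0 0 -35 0 0 0;1 -20 20 0 0 0 0;1 -34 36 0 0 0 0;1 -34 36 0 0 0 0;1 -34 36 0 0 0 0;1 -13 17 0 0 0 0;1 0 0 0 0 0 0;1 0 0 0 0 0 0'; python3 w.py w10; python3 -c "
from h import *
print(rel([551,-310.5,9]))"
```

```text
time_s: 15.8
ee_pos: [549.2, -310.0, 73.4]
ee_rot: [-180.0, -0.1, 128.8]
force: [0.2, -0.7, -2.7]
gripper_width: 42.8
gripper_force: 30.0
15.85 [ 549.1 -310.1   73.6] [-1.800e+02 -1.000e-01  1.288e+02] [-31.  29.  92.  -0.  60. -69.] 43.10833694883948
[-1.60912791  1.28516391 64.59451926]
```

```bash
python3 -m crank '1 -1.5 1.5 30 0 0 0;1 0 0 25 0 0 0;1 0 0 5 0 0 0;1 0 0 3 0 0 0;1 0 0 1 0 0 0;1 0 0 0 0 0 0'
```

```text
time_s: 16.6
ee_pos: [553.0, -310.9, 10.7]
ee_rot: [180.0, 0.1, 128.8]
force: [-0.5, 0.5, -2.5]
gripper_width: 43.2
gripper_force: 30.0
```

```bash
python3 -m crank '1 1 -1 1.5 0 0 0;1 0 0 0 0 0 0;1 0 0 0 0 0 0'
```

```text
time_s: 16.98
ee_pos: [551.7, -310.8, 9.0]
ee_rot: [180.0, 0.1, 128.8]
force: [-0.7, 0.3, 2.6]
gripper_width: 43.1
gripper_force: 30.0
```

```bash
python3 -m crank '0 0 0 0 0 0 0;-0.4 0 0 0 0 0 0;-0.4 0 0 -10 0 0 0;-0.4 0 0 -40 0 0 0;-0.4 0 0 -35 0 0 0;-0.4 30 12 0 0 0 0;-0.4 51 19 0 0 0 0;-0.4 51 19 0 0 0 0;-0.4 51 19 0 0 0 0;-0.4 51 19 0 0 0 0'; python3 w.py w11; python3 -m crank '-0.4 53 20 0 0 0 0;-0.4 53 20 0 0 0 0;-0.4 53 20 0 0 0 0;-0.4 53 20 0 0 0 0;-0.4 53 20 0 0 0 0;-0.4 53 20 0 0 0 0;-0.4 45 18 0 0 0 0;-0.4 0 0 0 0 0 0;-0.4 0 0 0 0 0 0'; python3 w.py w12;  python3 - <<'E'
from h import *
i=cv2.imread('pics/w12.png'); c=cam('wrist'); print(rel([348,312,30]).round(1))
t=grab_frame('top'); cv2.imwrite('pics/top12.png',t); u,v=proj(cam('top'),[551,-310,20]).astype(int)
cv2.imwrite('pics/j12.png',np.hstack([cv2.resize(i[100:400,150:550],(400,300)),cv2.resize(t[v-30:v+30,u-40:u+40],(400,300))]))
E
```

```text
time_s: 18.23
ee_pos: [472.6, -71.6, 94.1]
ee_rot: [179.9, 0.0, 128.8]
force: [0.7, 0.7, 0.7]
gripper_width: 63.9
gripper_force: 0.0
18.275 [468.7 -66.4  93.7] [-180.    -0.3  128.9] [-10.  15. 111.   0.  55. -49.] 63.93837941358441
time_s: 19.4
ee_pos: [352.9, 295.8, 93.6]
ee_rot: [-180.0, 0.0, 128.9]
force: [-0.6, -0.2, -0.8]
gripper_width: 63.8
gripper_force: 0.0
19.45 [353.  295.3  93.5] [-180.     0.   128.8] [ 38.  14. 113.  -0.  54.  -0.] 63.74428189552997
[16.2  6.5 63.5]
```

View pics/j12.png

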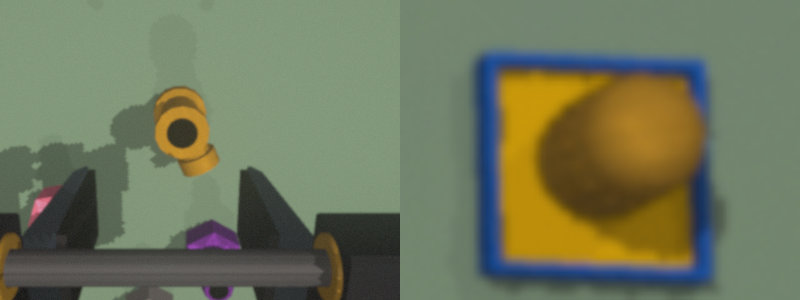

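The tee's bore is at px (332,233) and its branch end is near (350,260). The cap stands upright in the yellow tray but looks slightly off toward +x, so I'll quantify that while working out the tee.

```bash
python3 - <<'E'
from h import *
from scipy.optimize import least_squares
c=cam('wrist'); A=ray(c,(332,233),56); print("axis wrist",A.round(1),"top",ray(cam('top'),(109,324),56).round(1))
for z in(28,36): 
  B=ray(c,(350,260),z); d=B-A; print("branch",d[:2].round(1),np.hypot(*d[:2]).round(1),np.degrees(np.arctan2(d[1],d[0])).round(1))
print("rel",rel([A[0],A[1],30]).round(1))
# cap base: predicted extremes in the top crop for base centre candidates
ct=cam('top'); u,v=proj(ct,[551,-310,20]).astype(int); th=np.linspace(0,6.28,100)
for p in((549,-312),(551.5,-311),(554,-313)):
  q=np.array([(proj(ct,[p[0]+22*np.cos(a),p[1]+22*np.sin(a),5])-[u-40,v-30])*5 for a in th]); print(p,"left",q[:,0].min()+400,"bottom",q[:,1].max())
print("tray centre px",(proj(ct,[549.1,-311.9,5])-[u-40,v-30])*5+[400,0])
E
```

```text
axis wrist [348.3 313.2  56. ] top [348.3 312.   56. ]
branch [ 26.9 -12.7] 29.8 -25.3
branch [ 24.6 -10.8] 26.9 -23.8
rel [17.1  7.5 63.5]
(549, -312) left 533.007116148731 bottom 225.49248931275613
(551.5, -311) left 529.8638409860791 bottom 218.6449393518943
(554, -313) left 534.9361410172338 bottom 211.80012784683
tray centre px [593.03990219 165.18631511]
```

```bash
cat > fit.py <<'E'
from h import *
def mask(c,pts_list):
    m=np.zeros((480,640),np.uint8)
    for P in pts_list:
        q=np.array([proj(c,p) for p in P]).astype(np.float32); cv2.fillConvexPoly(m,cv2.convexHull(np.round(q*8)).astype(np.int32),1,shift=3)
    return m>0
a=np.linspace(0,2*np.pi,24,endpoint=False)
def cyl(x,y,r,z0,z1): return [(x+r*np.cos(t),y+r*np.sin(t),z) for t in a for z in(z0,z1)]
def tee(x,y,th):
    d=np.array([np.cos(th),np.sin(th),0]); n=np.array([-d[1],d[0],0]); o=np.array([x,y,28])
    br=[o+d*s+13*(n*np.cos(t)+np.array([0,0,1])*np.sin(t)) for t in a for s in(0,34)]
    return [cyl(x,y,18,0,12),cyl(x,y,13,0,56),cyl(x,y,16,46,56),br]
def hexu(x,y,th):
    R=17/np.cos(np.pi/6); return [[(x+R*np.cos(th+np.pi/6+k*np.pi/3),y+R*np.sin(th+np.pi/6+k*np.pi/3),z) for k in range(6) for z in(0,42)],cyl(x,y,13.5,42,56)]
def fit(c,img,model,x0,y0,ths,r=60):
    h=cv2.cvtColor(img,cv2.COLOR_BGR2HSV); m=cv2.inRange(h,(10,100,50),(32,255,255))
    u,v=proj(c,[x0,y0,28]).astype(int); g=np.zeros_like(m); cv2.circle(g,(u,v),r,255,-1); m&=g
    ct,_=cv2.findContours(m,cv2.RETR_EXTERNAL,cv2.CHAIN_APPROX_NONE); s=np.zeros_like(m); cv2.drawContours(s,[max(ct,key=cv2.contourArea)],-1,1,-1); s=s>0
    f=lambda p:(lambda k:(k&s).sum()/(k|s).sum())(mask(c,model(x0+p[0],y0+p[1],np.radians(p[2]))))
    from scipy.optimize import minimize
    best=max((minimize(lambda p:-f(p),[0,0,t],method='Nelder-Mead',options=dict(initial_simplex=[[0,0,t],[4,0,t],[0,4,t],[0,0,t+8]],xatol=.2,fatol=1e-4)) for t in ths),key=lambda o:-o.fun)
    return (best.x+[x0,y0,0]).round(1),-best.fun
E
python3 - <<'E'
from fit import *
d=np.load('pics/w12.npz'); print(fit((d['K'],d['R'],d['t']),cv2.imread('pics/w12.png'),tee,348,313,(-45,-30,-15)))
print(fit(cam('top'),cv2.imread('pics/top0.png'),tee,348,312,(-45,-30,-15),30))
E
```

```text
(array([347.9, 313.1, -26.6]), np.float64(0.9417656650361053))
(array([347.8, 314.4, -30.3]), np.float64(0.8792899408284024))
```

```bash
python3 -m crank '-0.4 0 0 0 0 0 -7.7;-0.4 0 0 0 0 0 -7.7;-0.4 0 0 0 0 0 -7.7;-0.4 13 13.5 0 0 0 0;-0.4 0 0 30 0 0 0;-0.4 0 0 30 0 0 0;-0.4 0 0 0 0 0 0' 40
```

```text
time_s: 20.38
ee_pos: [346.5, 313.5, 31.9]
ee_rot: [-179.8, -0.1, 151.8]
force: [0.1, -0.4, 0.4]
gripper_width: 63.8
gripper_force: 0.0
```

```bash
python3 -m crank '-0.4 -1 0.5 13 0 0 0;-0.4 0 0 7 0 0 0;0.2 0 0 0 0 0 0;0.5 0 0 0 0 0 0;0.5 0 0 0 0 0 0;0.5 0 0 0 0 0 0;0.5 0 0 0 0 0 0' 40
```

```text
time_s: 21.25
ee_pos: [349.0, 314.3, 13.7]
ee_rot: [180.0, 0.0, 151.9]
force: [-0.8, -1.4, 1.4]
gripper_width: 30.5
gripper_force: 40.0
```

```bash
python3 -m crank '1 0 0 -5 0 0 0;1 0 0 -35 0 0 0;1 0 0 -40 0 0 0;1 -42 -7 0 0 0 0;1 -52 -8.5 0 0 0 0;1 -52 -8.5 0 0 0 0;1 -52 -8.5 0 0 0 0;1 -52 -8.5 0 0 0 0;1 -52 -8.5 0 0 0 0;1 -42 -7 0 0 0 0'; python3 -m crank '1 0 0 0 0 0 0;1 0 0 0 0 0 0'; python3 w.py w13; python3 - <<'E'
from fit import *
print(rel([628.5,101,18]).round(1))
m=camera_model("wrist"); M=np.linalg.inv(m["mount"]); q=m["K"]@(M@[0,0,-43,1])[:3]; print("expected bore",q[:2]/q[2])
cv2.imwrite('pics/z13.png',cv2.imread('pics/w13.png')[100:400,120:520])
E
```

```text
time_s: 22.5
ee_pos: [627.0, 101.0, 92.9]
ee_rot: [-180.0, -0.0, 151.9]
force: [0.5, -0.4, -2.5]
gripper_width: 30.4
gripper_force: 40.0
time_s: 22.75
ee_pos: [624.8, 102.6, 92.6]
ee_rot: [-179.9, -0.1, 151.9]
force: [-0.3, 0.5, -2.5]
gripper_width: 30.7
gripper_force: 40.0
22.8 [624.6 103.   92.9] [-1.80e+02 -1.00e-01  1.52e+02] [  8.  28.  90.   0.  62. -54.] 30.577139202033713
[-4.6  0.1 74.9]
expected bore [318.56396346 332.51475944]
```

View pics/z13.png

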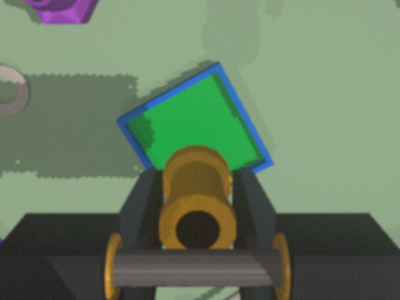

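The tee is held upright (bore at px (317,330), as expected). The green tray corners at full px (238,222) and (392,262) give its centre, which I'll check against the estimate.

```bash
python3 - <<'E'
from h import *
d=np.load('pics/w13.npz'); c=(d['K'],d['R'],d['t'])
C=[ray(c,p,13) for p in((238,222),(392,262),(338,163))]; print([x.round(1) for x in C],((C[0]+C[1])/2).round(1),np.linalg.norm(C[0]-C[2]),np.linalg.norm(C[1]-C[2]))
E
```

```text
[array([588.1,  61.1,  13. ]), array([662.9, 140.4,  13. ]), array([584.8, 138.5,  13. ])] [625.5 100.7  13. ] 77.47846907306821 78.12879641468155
```

```bash
python3 -m crank '1 -3 -0.5 35 0 0 0;1 0 0 30 0 0 0;1 0 0 4 0 0 0;1 0 0 3 0 0 0;1 0 0 1 0 0 0;1 0 0 0 0 0 0;1 0 0 0 0 0 0'
```

```text
time_s: 23.68
ee_pos: [628.6, 100.8, 21.0]
ee_rot: [180.0, 0.1, 151.9]
force: [-0.1, 0.0, -3.0]
gripper_width: 31.0
gripper_force: 40.0
```

```bash
python3 -m crank '1 0 0 1.5 0 0 0;1 0 0 1 0 0 0;1 0 0 0 0 0 0;1 0 0 0 0 0 0'
```

```text
time_s: 24.18
ee_pos: [628.5, 100.6, 18.7]
ee_rot: [180.0, 0.0, 151.9]
force: [-1.2, -1.0, 5.0]
gripper_width: 30.6
gripper_force: 40.0
```

```bash
python3 -m crank '0.1 0 0 0 0 0 0;-0.3 0 0 0 0 0 0;-0.3 0 0 -10 0 0 0;-0.3 0 0 -40 0 0 0;-0.3 0 0 -38 0 0 0;-0.4 10 -40 0 0 0 0;-0.4 11 -45 0 0 0 0;-0.4 11 -45 0 0 0 0;-0.4 11 -45 0 0 0 0;-0.4 10 -40 0 0 0 0';  python3 -m crank '-0.4 0 0 0 0 0 0;-0.4 0 0 0 0 0 0'; python3 w.py w14; python3 - <<'E'
from fit import *
i=cv2.imread('pics/w14.png'); t=grab_frame('top'); cv2.imwrite('pics/top14.png',t)
print("tee placed",fit(cam('top'),t,tee,628,100,(-28,),30))
print("union",fit(cam('wrist'),i,hexu,480,-65,(-20,0,20)))
print("union top0",fit(cam('top'),cv2.imread('pics/top0.png'),hexu,480,-65,(-20,0,20),30))
cv2.imwrite('pics/j14.png',np.hstack([i[100:400,120:520],cv2.resize(t[130:205,210:310],(400,300))]))
E
```

```text
time_s: 25.42
ee_pos: [479.5, -65.1, 106.5]
ee_rot: [180.0, 0.1, 151.9]
force: [0.3, -0.1, 0.7]
gripper_width: 63.9
gripper_force: 0.0
time_s: 25.68
ee_pos: [481.3, -64.0, 106.5]
ee_rot: [179.9, 0.1, 151.9]
force: [-0.2, 0.0, 0.2]
gripper_width: 63.8
gripper_force: 0.0
25.725 [481.5 -63.6 106.3] [1.799e+02 1.000e-01 1.520e+02] [ -9.  15. 109.   0.  56. -71.] 63.835708197485395
tee placed (array([630. ,  99.9, -29.3]), np.float64(0.8911764705882353))
union (array([479.3, -62.4, -22.5]), np.float64(0.9442675159235668))
union top0 (array([480.3, -65.1,  28.9]), np.float64(0.906318082788671))
```

View pics/j14.png

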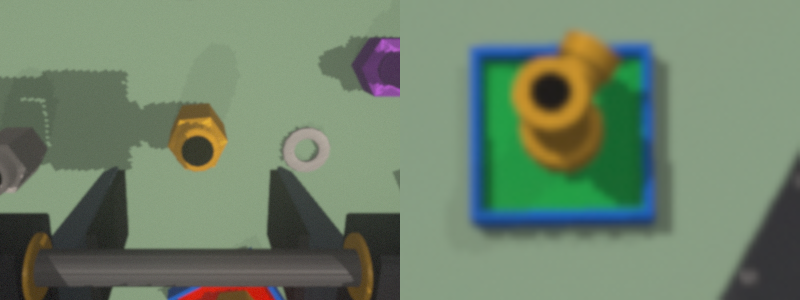

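The tee is centred in the green tray, with its foot and the tray centre both at about (562,137) in the crop. The union's flats point about 33° (mod 60) in the world frame, so I'll turn +29° about tool z to grip the flats.

```bash
python3 -m crank '-0.4 0 0 0 0 0 9.7;-0.4 0 0 0 0 0 9.7;-0.4 0 0 0 0 0 9.7;-0.4 0.5 -1 35 0 0 0;-0.4 0 0 35 0 0 0;-0.4 0 0 20 0 0 0;-0.4 0 0 0 0 0 0' 35
```

```text
time_s: 26.65
ee_pos: [478.7, -63.3, 14.4]
ee_rot: [-179.9, -0.1, 122.9]
force: [0.2, 0.5, 0.5]
gripper_width: 63.7
gripper_force: 0.0
```

```bash
python3 -m crank '-0.4 0 0 9 0 0 0;-0.4 0 0 4 0 0 0;0.1 0 0 0 0 0 0;0.4 0 0 0 0 0 0;0.5 0 0 0 0 0 0;0.5 0 0 0 0 0 0;0.5 0 0 0 0 0 0' 35
```

```text
time_s: 27.52
ee_pos: [479.8, -64.3, 3.2]
ee_rot: [179.9, 0.0, 122.8]
force: [1.1, 1.1, 2.0]
gripper_width: 34.2
gripper_force: 35.0
```

```bash
python3 -m crank '1 0 0 -6 0 0 0;1 0 0 -36 0 0 0;1 0 0 -45 0 0 0;1 28 31 0 0 0 0;1 38 42 0 0 0 0;1 38 42 0 0 0 0;1 38 42 0 0 0 0;1 38 42 0 0 0 0;1 38 42 0 0 0 0;1 33 35 0 0 0 0'; python3 -m crank '1 0 0 0 0 0 0;1 0 0 0 0 0 0'; python3 -c "
from h import *
print(rel([575.7,297,8.2]))"
```

```text
time_s: 28.78
ee_pos: [574.6, 298.2, 89.4]
ee_rot: [-179.9, -0.0, 122.9]
force: [0.1, -0.3, -0.9]
gripper_width: 33.9
gripper_force: 35.0
time_s: 29.02
ee_pos: [574.0, 295.6, 89.2]
ee_rot: [-179.8, 0.0, 122.9]
force: [-0.2, -0.3, -1.8]
gripper_width: 33.5
gripper_force: 35.0
[ 0.28309002  2.40620277 80.95373503]
```

```bash
python3 -m crank '1 0 2 35 0 0 0;1 0 0 35 0 0 0;1 0 0 6 0 0 0;1 0 0 2 0 0 0;1 0 0 0 0 0 0;1 0 0 0 0 0 0'
```

```text
time_s: 29.78
ee_pos: [577.5, 297.7, 13.3]
ee_rot: [179.9, 0.0, 122.8]
force: [0.0, -0.5, -1.7]
gripper_width: 33.9
gripper_force: 35.0
```

```bash
python3 -m crank '1 0 -1 3 0 0 0;1 0 0 1.5 0 0 0;1 0 0 1 0 0 0;1 0 0 0 0 0 0;1 0 0 0 0 0 0'
```

```text
time_s: 30.4
ee_pos: [575.8, 296.9, 8.2]
ee_rot: [180.0, 0.0, 122.8]
force: [-2.0, -2.0, 8.5]
gripper_width: 34.1
gripper_force: 35.0
```

```bash
python3 -m crank '0.1 0 0 0 0 0 0;-0.2 0 0 0 0 0 0;-0.2 0 0 -10 0 0 0;-0.2 0 0 -40 0 0 0;-0.2 0 0 -45 0 0 0;-0.2 40 -20 0 0 0 0;-0.2 45 -22 0 0 0 0;-0.2 45 -22 0 0 0 0;-0.2 45 -22 0 0 0 0;-0.2 30 -15 0 0 0 0'; python3 -m crank '-0.2 0 0 0 0 0 0'; python3 - <<'E'
from fit import *
t=grab_frame('top'); s=grab_frame('side')
print("union",fit(cam('top'),t,hexu,575,297,(0,30),30))
cv2.imwrite('pics/fin.png',np.hstack([cv2.resize(t[120:360,80:540],(460,300)) , cv2.resize(s[150:400,160:500],(340,300))]))
print(env.state()["time_s"])
E
```

```text
time_s: 31.65
ee_pos: [378.1, 415.5, 102.1]
ee_rot: [180.0, -0.0, 122.9]
force: [0.4, -0.3, 0.5]
gripper_width: 54.6
gripper_force: 0.0
time_s: 31.78
ee_pos: [378.2, 415.5, 102.1]
ee_rot: [180.0, -0.0, 123.0]
force: [0.9, -0.6, 0.0]
gripper_width: 54.6
gripper_force: 0.0
union (array([576.4, 298.5,  25.9]), np.float64(0.8807947019867549))
31.875
```

View pics/fin.png

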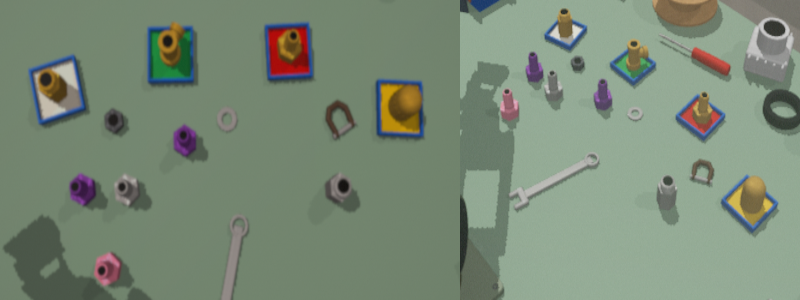

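All four brass parts stand upright in their trays, and the steel, purple and pink parts are where they were. The arm is clear, so I'm handing in.

```bash
python3 -c "
from workcell import env
print(env.job_done())"
```

```text
the job is handed in; nothing more can be done
None
```

All four brass fittings stand upright in their own trays, about 2–4 mm from centre, set down in the order asked; the look-alikes weren't moved. I handed in at about 32 s, after failed first grasps on the hose tail, because the fingertips sit about 27 mm higher than the stated geometry.

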